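# Load the battery pack into the dock lane that is ready

### The arm

A 6-joint arm with a two-finger parallel gripper is mounted at the origin on a cart in front of the work surface, level with it; the furniture and walls round the work are solid. World frame = base frame: x ahead of the robot, y to its left, z up, the work surface at z = 0. Lengths are in m, angles in rad, forces in N, time in s.
With the tool pointing down it reaches from about 0.25 to 0.725 m from the base axis. Payload 4 kg.
Tool frame: the origin (TCP) lies on the centre line of the jaws, within the pads' length; the fingertips stand 22 mm ahead of it and the grasp point (between the pads) lies 3 mm ahead of it (bot.tip_reach is the distance from the TCP to the fingertips, in m); z points along the fingers, y is the line along which they close (so a half turn about z gives the same grasp; the last joint's range is limited). The gripper opens to 85 mm and grips with 20 to 120 N. Pads are 22 mm wide; open, the fingers measure 114 mm over their backs; the gripper's body (76 mm by 85 mm) begins 54 mm behind the grasp point. The pads swing forward as they close: fully open they stand 13 mm farther back than shut.
Start: joints at [1.199, 0.241, 0.005, 1.335, 0, 1.571], TCP at [0.182, 0.466, 0.228] pointing down, gripper open.
Joint ranges: [-2.72, 2.72], [-1.05, 1.87], [-1.09, 1.28], [-1.99, 2.15], [-1.42, 1.44], [-3.14, 3.14]. Speed limits (rad/s): [2.79, 2.79, 3.14, 3.14, 3.14, 3.14].

### API

Orientations are given as a unit quaternion [x, y, z, w].
In Python, from workcell import bot gives the robot as it stands. The module is installed in compiled form; this text tells all that it offers.
- The arm moves only by the tool apply_moves, never from a script. Its argument "commands" is a list of rows, each a list of 4 numbers: the shift along the tool's x, y, z scaled (see below), then the turn about the tool's z scaled (see below). In form: [[tx, ty, tz, roll], ...]. A call has exactly 5 rows; each row shifts and turns the commanded pose from where the row before left it, along the tool's axes as they then stand; what a row does not reach is not made up. The controller multiplies each number of a shift by 20 mm and each number of a turn by 60 degrees. A row lasts 1/12 s, in which the tool goes at most 41.7 mm and 7.16 degrees, less where a joint would pass 70% of its speed; a pose out of reach is approached as far as the arm can. A call with a number of a shift or a turn outside -1 to 1 is refused whole. A call with a gripper value outside its range is refused whole. "claw" is the closure, from 0 (fully open) to 1 (shut), set as the call begins (left out, the last holds). The fingers move at their own pace and stop on an object; the grip force is fixed at half the most. Time passes only in rows, so rows that do not move let the fingers close, or fill a call up. It gives the time, the measured TCP pose, the force, the opening and the grip force at its end, in the units of the state.
- bot.get_obs(): the state, without advancing time (a new reading comes with each control period).
- bot.camera(name): name is "scene" or "top" or "wrist"; returns a dict with "image" (480x640x3 uint8, blue, green, red), "camera_matrix" (3x3 intrinsics, pixels), "k1" (the pictures are not rectified: a ray, as slopes to the right and down, at radius r is drawn at 1 + k1 r^2 times it, then the intrinsics apply), "R" (3x3) and "t" (3): a world point X has camera coordinates R X + t. Camera axes: x right, y down, z forward; pixel columns grow to the right and rows downward; lengths in m; the calibration is good to about 2 mm. A picture is of the moment at which its call begins. There is no depth.
- bot.job_done(): hands the job in; it is judged then, once.
The state is a dict: "clock": time; "joint_pos": joint angles; "joint_vel": joint speeds; "tau": joint torques, N m; "eef_pos": TCP position; "tool_rot": TCP orientation; "ft_force": force on the tool from outside, world axes, zero at the start; "ft_torque": the same for the moment, N m; "grip_width": finger opening in m; "grasp_force": force on a finger pad.
Only numpy, scipy, OpenCV 4.12 (cv2) and the standard library are available. Lean on these libraries where they do the work, as an engineer would, in place of code of your own. Each camera call takes 0.05 s, during which the arm holds its last target. There are 200 camera calls.

### The job

Load the blue battery pack into the lane of the two-lane test dock whose lamp is green, brass contacts first and lying flat between the rails: slide it in under the hood until you feel the contact block inside, then gently push that block back about 10 mm, without driving it to its end stop, and leave the pack there. Leave the contact block of the red lane alone, and do not disturb the pen, the screwdriver and the small block battery on the bench.

Things in the scene. Friction and masses are not known exactly. Their poses are not given: they have to be found in the camera images.
- dock: fixed grey two-lane test dock, base plate 250 (x) x 220 (y) x 8 mm; origin at the centre of its underside; +x is the loading direction (away from the robot), +y its left. Lane centres at y = +55 and -55 mm. Over each lane's far part stands a black hood (x 19 to 123 mm, 80 mm wide, top 71 mm above the bench), open in front, with a lamp on top at its far end
- lane_a (a point): point on the left lane's floor midway along the dock, 8 mm above the bench, axes as the dock. Lane 60 mm wide between rails 12 mm high; the rails begin 60 mm before this point (-x) and flare out over the 27 mm before that. The hood's mouth is 19 mm ahead (+x), 66 mm wide, its roof 57 mm above the lane floor.
- lane_b (a point): point on the right lane's floor midway along the dock, 8 mm above the bench, axes as the dock. Lane 60 mm wide between rails 12 mm high; the rails begin 60 mm before this point (-x) and flare out over the 27 mm before that. The hood's mouth is 19 mm ahead (+x), 66 mm wide, its roof 57 mm above the lane floor.
- lamp_seat_a (a point): lamp place on top of the left lane's hood (71 mm above the bench)
- lamp_seat_b (a point): lamp place on top of the right lane's hood (71 mm above the bench)
- lamp_green: green lamp, 34 mm across, 25 mm high, fixed on the hood of the lane that is ready; origin at the centre of its foot
- lamp_red: red lamp of the same shape, fixed on the hood of the other lane, which is out of service; origin at the centre of its foot
- contact_a (a joint): grey contact block hidden under the left lane's hood: 0 until pushed, grows (m) as it is pushed back along the dock's +x, end stop at 0.022. It yields at about 5 N and stays where it is left. Where it stands before that is set anew each time and not told: its front face is 40 to 80 mm ahead of the dock's origin (20 to 60 mm inside the hood's mouth).
- contact_b (a joint): grey contact block hidden under the right lane's hood: 0 until pushed, grows (m) as it is pushed back along the dock's +x, end stop at 0.022. It yields at about 5 N and stays where it is left. Where it stands before that is set anew each time and not told: its front face is 40 to 80 mm ahead of the dock's origin (20 to 60 mm inside the hood's mouth).
- pack: loose battery pack, 130 (x) x 50 (y) x 46 (z) mm, about 0.26 kg, blue with black ribs across the top of its tail and a black nose at +x that carries two brass contacts; origin at the centre of its underside
- pack_nose (a point): centre of the pack's nose face, 65 mm ahead of its origin and 23 mm up
- battery: small black and orange block battery, 27 x 49 x 18 mm, loose bystander
- pen: red and white marker pen, 138 mm long, loose bystander
- driver: small screwdriver with a clear handle, 115 mm long, loose bystander

How it is judged:
By the outcome, as a careful person would: the job done as asked, in the order asked, and still so for the second after the job is handed in, with the robot touching nothing.
It also fails if it takes over 48 s, if anything falls off the work surface, if the arm or the gripper's body presses on something with over 40 N, if the wrist force passes 120 N, or if a joint passes its speed limit or range.

## Working session

There is one attempt and no reset: what is moved stays moved. The work goes in short steps, Python scripts to look and compute and a tool call to move; the robot and the scene stay as the last step left them, time stands still between calls to the robot, and variables do not carry over. Pictures are saved under pics/ and viewed, at most 10 in all, crops included, and the job is handed in when it is done.

Besides the shell and the picture viewer there is one more tool, called after "Request:" as name(argument=value, ...), one argument or row to a line, values as JSON. apply_moves: Moves the arm, as the interface text tells. Shifts and turns lie within -1 to 1; 1 stands for 20 mm of shift or 60 degrees of turn. Its arguments: {"type":"object","properties":{"commands":{"type":"array","items":{"type":"array","items":{"type":"number","minimum":-1,"maximum":1}}},"claw":{"type":"number"}},"required":["commands"]}

```bash
mkdir -p pics; cat > h.py <<'E'
import numpy as np, cv2
from workcell import bot
def ray(c,u,v):
    K=c["camera_matrix"]; k=c["k1"]
    d=np.array([(u-K[0,2])/K[0,0],(v-K[1,2])/K[1,1]]); s=d.copy()
    for _ in range(20): s=d/(1+k*(s@s))
    R=np.array(c["R"]); o=-R.T@np.array(c["t"]); w=R.T@np.array([s[0],s[1],1]); return o,w/np.linalg.norm(w)
def onplane(c,u,v,z):
    o,w=ray(c,u,v); return o+w*(z-o[2])/w[2]
def tri(c1,p1,c2,p2):
    o1,w1=ray(c1,*p1); o2,w2=ray(c2,*p2)
    a=np.linalg.lstsq(np.c_[w1,-w2],o2-o1,rcond=None)[0]
    A=o1+a[0]*w1;B=o2+a[1]*w2; return (A+B)/2,np.linalg.norm(A-B)
def proj(c,X):
    p=np.array(c["R"])@X+c["t"]; s=p[:2]/p[2]; s=s*(1+c["k1"]*(s@s)); K=c["camera_matrix"]
    return np.array([K[0,0]*s[0]+K[0,2],K[1,1]*s[1]+K[1,2]])
E
python3 - <<'E'
from h import *
import pickle
cs={}
for n in ["scene","top","wrist"]:
    c=cs[n]=bot.camera(n); cv2.imwrite(f"pics/{n}0.png",c["image"])
    print(n,np.round(-np.array(c["R"]).T@c["t"],3),c["k1"],c["camera_matrix"][0][0])
pickle.dump(cs,open("c0.pkl","wb")); print(bot.get_obs())
E
```

```text
scene [-0.551 -0.742  0.787] -0.045233320168585445 619.0052128681056
top [ 0.49  -0.011  1.413] -0.059111000060241635 570.8192136742872
wrist [0.117 0.491 0.374] -0.02526764889943862 364.35446230454767
{'clock': 0.15, 'joint_pos': array([1.19900059e+00, 2.41258855e-01, 4.01958340e-03, 1.33519650e+00,
       7.78886894e-07, 1.57080043e+00]), 'joint_vel': array([ 0.0002559 , -0.00310608,  0.0050349 ,  0.00115961, -0.0010486 ,
        0.00105802]), 'tau': array([ 1.24456703e-03, -3.72634721e+01,  2.52638751e+01,  1.23513516e-02,
        6.20135188e-05, -1.73129820e-05]), 'eef_pos': array([0.18146588, 0.46538073, 0.22680263]), 'tool_rot': array([ 1.84830960e-01,  9.82769986e-01, -8.05528739e-04, -1.51889796e-04]), 'ft_force': array([-0.32162005, -0.46916342,  0.01764629]), 'ft_torque': array([-0.02757637, -0.01053519,  0.03817229]), 'grasp_force': 0.0, 'grip_width': 0.08513189566691709}
```

View pics/top0.png

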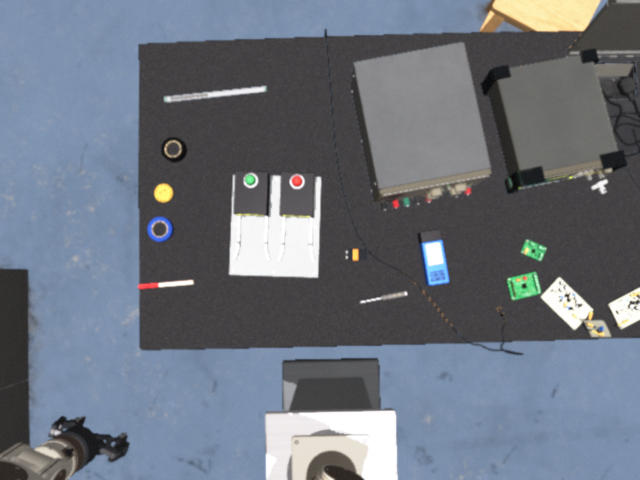

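View pics/scene0.png

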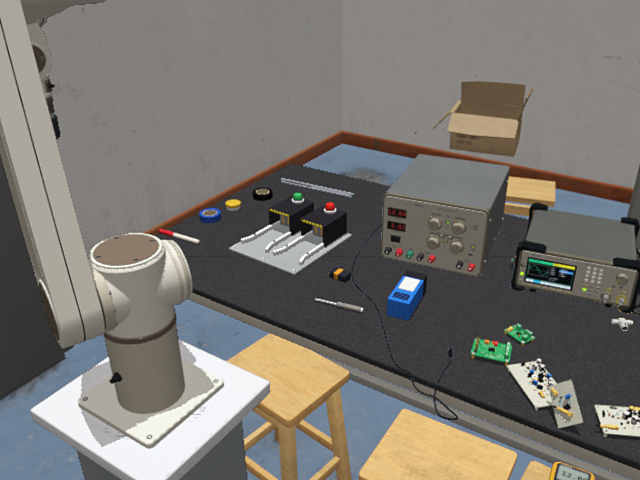

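The top view shows the green lamp on the left lane at (250,180), the red one at (296,181), the pack near (434,258), the driver at (384,297), the battery at (355,255) and the pen at (166,284). I'll zoom in on the pack and dock.

```bash
python3 - <<'E'
from h import *
import pickle
cs=pickle.load(open("c0.pkl","rb"))
t=cs["top"]["image"];s=cs["scene"]["image"]
f=lambda im,x0,y0,x1,y1,w,h:cv2.resize(im[y0:y1,x0:x1],(w,h),interpolation=cv2.INTER_CUBIC)
a=np.vstack([np.hstack([f(t,400,220,470,295,280,300),f(s,375,260,445,335,280,300)]),np.hstack([f(t,220,165,330,285,280,300),f(s,225,180,355,275,280,300)])])
cv2.imwrite("pics/crop0.png",a)
for n in ["top","scene"]:
    im=cs[n]["image"];hsv=cv2.cvtColor(im,cv2.COLOR_BGR2HSV)
    def big(m,roi,k=1):
        mm=np.zeros_like(m);x0,y0,x1,y1=roi;mm[y0:y1,x0:x1]=m[y0:y1,x0:x1]
        cn=cv2.findContours(mm,0,1)[0];return max(cn,key=cv2.contourArea)
    roi=(400,220,470,300) if n=="top" else (375,260,445,335)
    b=big(cv2.inRange(hsv,(95,110,60),(125,255,255)),roi)
    print(n,"blue",cv2.minAreaRect(b),cv2.boxPoints(cv2.minAreaRect(b)).round(1).tolist())
    roi=(200,150,340,300) if n=="top" else (220,180,370,280)
    for nm,lo,hi in [("green",(45,120,80),(85,255,255)),("red",(0,150,90),(8,255,255)),("plate",(0,0,110),(180,40,255))]:
        m=cv2.inRange(hsv,lo,hi); c=big(m,roi); r=cv2.minAreaRect(c); print(nm,r,cv2.boxPoints(r).round(1).tolist())
E
```

```text
top blue ((434.2432556152344, 262.45947265625), (44.716522216796875, 24.331050872802734), 80.53767395019531) [[418.6000061035156, 242.39999389648438], [442.6000061035156, 238.39999389648438], [449.8999938964844, 282.5], [425.8999938964844, 286.5]]
green ((250.0, 179.5), (7.0, 8.0), 90.0) [[246.0, 176.0], [254.0, 176.0], [254.0, 183.0], [246.0, 183.0]]
red ((297.0, 181.0), (8.0, 8.0), 90.0) [[293.0, 177.0], [301.0, 177.0], [301.0, 185.0], [293.0, 185.0]]
plate ((274.67022705078125, 225.5522003173828), (90.45584106445312, 101.88776397705078), 1.7899105548858643) [[227.89999389648438, 275.1000061035156], [231.10000610351562, 173.1999969482422], [321.5, 176.0], [318.29998779296875, 277.8999938964844]]
scene blue ((404.7059020996094, 296.8235168457031), (29.154760360717773, 48.36260223388672), 30.963756561279297) [[379.79998779296875, 310.1000061035156], [404.6000061035156, 268.6000061035156], [429.6000061035156, 283.6000061035156], [404.79998779296875, 325.1000061035156]]
green ((297.5, 196.0), (6.0, 9.0), 90.0) [[293.0, 193.0], [302.0, 193.0], [302.0, 199.0], [293.0, 199.0]]
red ((329.5, 205.5), (7.0, 9.0), 90.0) [[325.0, 202.0], [334.0, 202.0], [334.0, 209.0], [325.0, 209.0]]
plate ((288.7890625, 247.5638427734375), (118.04936981201172, 49.05582046508789), 9.727579116821289) [[226.5, 261.79998779296875], [234.8000030517578, 213.39999389648438], [351.1000061035156, 233.39999389648438], [342.79998779296875, 281.70001220703125]]
```

View pics/crop0.png

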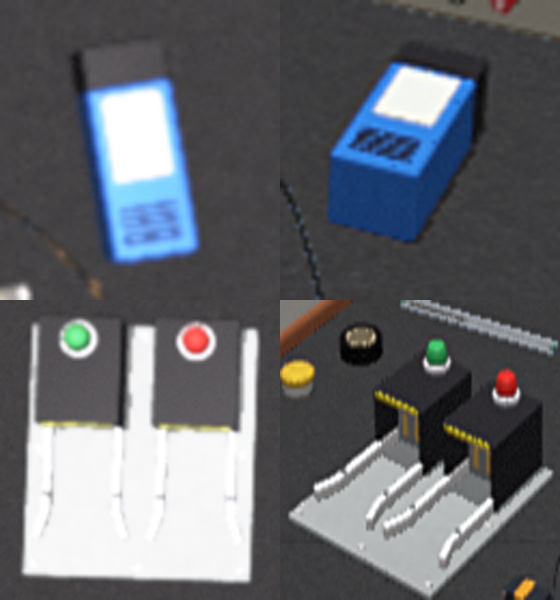

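The crops show the ribs at the pack's near end and its black nose at the far end, so it is roughly lane-aligned already. The green lamp is on the left hood (lane_a).

```bash
python3 - <<'E'
from h import *
import pickle
cs=pickle.load(open("c0.pkl","rb")); T,S=cs["top"],cs["scene"]
P={"packTL":((429.5,285),(388.2,297.5)),"packTR":((449.5,281.75),(408.75,303.75)),
"dockNR":((318.2,277.8),(324.5,269.5)),"dockNL":((228.6,273.8),(231.5,248)),
"green":((250,179.5),(297.5,196)),"red":((297,181),(329.5,205.5))}
for k,(a,b) in P.items():
    p,e=tri(T,a,S,b); print(k,p.round(4),round(e,4))
print("pack top@.046");
for q in [(420.5,232.5),(440.75,230),(449.5,281.75),(429.5,285)]: print(onplane(T,*q,.046).round(4))
print("dock@.008")
hsv=cv2.cvtColor(T["image"],cv2.COLOR_BGR2HSV);m=cv2.inRange(hsv,(0,0,110),(180,40,255))
# subpixel edges: left / right side rows 225-265, near edge columns 240-310
L=np.array([onplane(T,222+np.flatnonzero(m[r,222:330])[0]-.5,r,.008)[:2] for r in range(222,268)])
Rr=np.array([onplane(T,222+np.flatnonzero(m[r,222:330])[-1]+.5,r,.008)[:2] for r in range(222,268)])
N=np.array([onplane(T,c,200+np.flatnonzero(m[200:290,c])[-1]+.5,.008)[:2] for c in range(236,312)])
for nm,E in (("L",L),("R",Rr),("N",N)):
    v=cv2.fitLine(E.astype(np.float32),cv2.DIST_HUBER,0,.01,.01).ravel(); print(nm,v.round(4),np.degrees(np.arctan2(v[1],v[0])).round(2))
for k in ("green","red"): print(k,onplane(T,*P[k][0],.088).round(4))
E
```

```text
packTL [ 0.4555 -0.247   0.044 ] 0.0017
packTR [ 0.4613 -0.2945  0.042 ] 0.0006
dockNR [ 0.499  -0.012   0.0171] 0.0747
dockNL [0.4973 0.2381 0.0021] 0.0095
green [0.7151 0.1725 0.0831] 0.0011
red [0.7075 0.0621 0.0848] 0.0002
pack top@.046
[ 0.5811 -0.2289  0.046 ]
[ 0.5858 -0.2777  0.046 ]
[ 0.4615 -0.2939  0.046 ]
[ 0.4551 -0.2459  0.046 ]
dock@.008
L [ 0.9989 -0.0467  0.5723  0.2382] -2.68
R [ 0.9984 -0.0567  0.5537  0.0157] -3.25
N [0.055  0.9985 0.4851 0.1298] 86.85
green [0.7139 0.1723 0.088 ]
red [0.707  0.0619 0.088 ]
```

Request:
apply_moves(
  commands=[
    [0, 0, 0, -0.096],
    [0, 0, 0, -0.096],
    [0, 0, 0, -0.096],
    [0, 0, 0, -0.097],
    [0, 0, 0, -0.097],
  ],
  claw=0,
)

```text
clock: 0.57
eef_pos: [0.1815, 0.4656, 0.2271]
tool_rot: [-0.069, 0.998, -0.0, -0.0]
ft_force: [-0.4, 0.0, -0.3]
grip_width: 0.0853
grasp_force: 0.0
```

Request:
apply_moves(
  commands=[
    [-0.25, -0.95, 0, 0],
    [-0.25, -0.95, 0, 0],
    [-0.25, -0.95, 0, 0],
    [-0.25, -0.95, 0, 0],
    [-0.25, -0.95, 0, 0],
  ],
)

```text
clock: 0.98
eef_pos: [0.2191, 0.3739, 0.2272]
tool_rot: [-0.067, 0.998, -0.0, -0.0]
ft_force: [0.2, -0.2, 1.0]
grip_width: 0.0855
grasp_force: 0.0
```

Request:
apply_moves(
  commands=[
    [-0.25, -0.95, 0, 0],
    [-0.25, -0.95, 0, 0],
    [-0.25, -0.95, 0, 0],
    [-0.25, -0.95, 0, 0],
    [-0.25, -0.95, 0, 0],
  ],
)

```text
clock: 1.4
eef_pos: [0.2564, 0.283, 0.2273]
tool_rot: [-0.067, 0.998, -0.0, -0.0]
ft_force: [-0.7, -0.4, 0.2]
grip_width: 0.0853
grasp_force: 0.0
```

Request:
apply_moves(
  commands=[
    [-0.25, -0.95, 0, 0],
    [-0.25, -0.95, 0, 0],
    [-0.25, -0.95, 0, 0],
    [-0.25, -0.95, 0, 0],
    [-0.25, -0.95, 0, 0],
  ],
)

```text
clock: 1.82
eef_pos: [0.2938, 0.1923, 0.2274]
tool_rot: [-0.067, 0.998, -0.0, -0.0]
ft_force: [0.1, 0.0, -0.5]
grip_width: 0.0854
grasp_force: 0.0
```

Request:
apply_moves(
  commands=[
    [-0.26, -0.96, 0.1, 0],
    [-0.26, -0.96, 0.1, 0],
    [-0.26, -0.96, 0.1, 0],
    [-0.26, -0.96, 0.1, 0],
    [-0.26, -0.96, 0.1, 0],
  ],
)

```text
clock: 2.23
eef_pos: [0.3323, 0.1006, 0.2173]
tool_rot: [-0.066, 0.998, -0.0, -0.0]
ft_force: [0.2, 0.1, -0.9]
grip_width: 0.0855
grasp_force: 0.0
```

Request:
apply_moves(
  commands=[
    [-0.26, -0.96, 0.1, 0],
    [-0.26, -0.96, 0.1, 0],
    [-0.26, -0.96, 0.1, 0],
    [-0.26, -0.96, 0.1, 0],
    [-0.26, -0.96, 0.1, 0],
  ],
)

```text
clock: 2.65
eef_pos: [0.3708, 0.0089, 0.2072]
tool_rot: [-0.066, 0.998, 0.0, -0.0]
ft_force: [1.0, 1.0, -0.4]
grip_width: 0.0853
grasp_force: 0.0
```

Request:
apply_moves(
  commands=[
    [-0.26, -0.96, 0.1, 0],
    [-0.26, -0.96, 0.1, 0],
    [-0.26, -0.96, 0.1, 0],
    [-0.26, -0.96, 0.1, 0],
    [-0.26, -0.96, 0.1, 0],
  ],
)

```text
clock: 3.07
eef_pos: [0.4093, -0.0828, 0.1972]
tool_rot: [-0.066, 0.998, 0.0, -0.0]
ft_force: [0.8, -0.4, 0.6]
grip_width: 0.0854
grasp_force: 0.0
```

Request:
apply_moves(
  commands=[
    [-0.26, -0.96, 0.1, 0],
    [-0.26, -0.96, 0.1, 0],
    [-0.26, -0.96, 0.1, 0],
    [-0.26, -0.96, 0.1, 0],
    [-0.26, -0.96, 0.1, 0],
  ],
)

```text
clock: 3.48
eef_pos: [0.4478, -0.1744, 0.1871]
tool_rot: [-0.066, 0.998, 0.0, -0.0]
ft_force: [0.3, 0.1, 0.5]
grip_width: 0.0855
grasp_force: 0.0
```

Request:
apply_moves(
  commands=[
    [-0.26, -0.96, 0, 0],
    [-0.26, -0.96, 0, 0],
    [-0.26, -0.96, 0, 0],
    [-0.26, -0.96, 0, 0],
    [-0.26, -0.96, 0, 0],
  ],
)

```text
clock: 3.9
eef_pos: [0.4863, -0.2661, 0.187]
tool_rot: [-0.066, 0.998, 0.0, -0.0]
ft_force: [1.2, 0.1, 0.1]
grip_width: 0.0851
grasp_force: 0.0
```

```bash
python3 - <<'E'
from h import *
import pickle
c=bot.camera("wrist");pickle.dump(c,open("w1.pkl","wb")); o=bot.get_obs();print(o["eef_pos"].round(4),o["tool_rot"].round(4),o["joint_pos"].round(3))
im=c["image"].copy();cv2.imwrite("pics/w1.png",im)
hsv=cv2.cvtColor(im,cv2.COLOR_BGR2HSV);m=cv2.inRange(hsv,(95,110,60),(125,255,255))
k=max(cv2.findContours(m,0,1)[0],key=cv2.contourArea);r=cv2.minAreaRect(k)
for p in cv2.boxPoints(r): print(p.round(1),onplane(c,*p,.046).round(4))
print(r)
E
```

```text
[ 0.4878 -0.2694  0.1869] [-6.530e-02  9.979e-01 -1.300e-03  4.000e-04] [-0.504  0.372  0.08   1.277 -0.002 -0.634]
[294. 182.] [ 0.4566 -0.2942  0.046 ]
[357. 182.] [ 0.45  -0.245  0.046]
[357. 308.] [ 0.558  -0.2277  0.046 ]
[294. 308.] [ 0.5653 -0.2821  0.046 ]
((325.5, 245.0), (126.0, 63.0), 90.0)
```

View pics/w1.png

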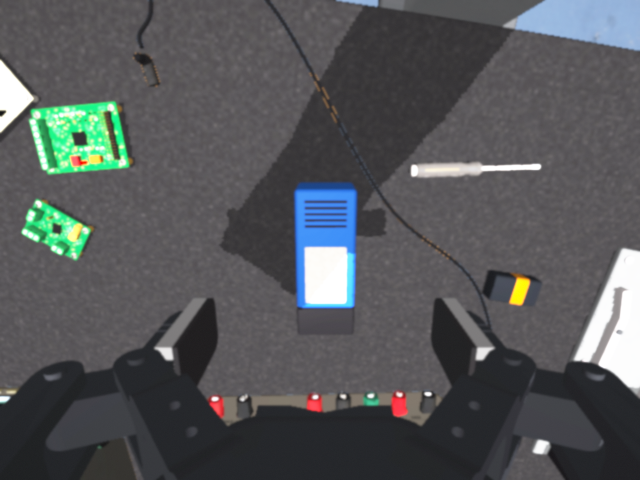

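The wrist view shows the pack centred at column 325 (rows 185–335, nose towards the bottom), and it matches the top view to about 1 mm. I'll shift 3 mm sideways, then descend and grip.

Request:
apply_moves(
  commands=[
    [0, 0.15, 0.6, 0],
    [0, 0, 0.9, 0],
    [0, 0, 0.9, 0],
    [0, 0, 0.9, 0],
    [0, 0, 0.9, 0],
  ],
)

```text
clock: 4.37
eef_pos: [0.4855, -0.262, 0.1024]
tool_rot: [-0.066, 0.998, 0.0, -0.0]
ft_force: [0.3, -0.3, -0.1]
grip_width: 0.0855
grasp_force: 0.0
```

Request:
apply_moves(
  commands=[
    [0, 0, 0.9, 0],
    [0, 0, 0.9, 0],
    [0, 0, 0.8, 0],
    [0, 0, 0.55, 0],
    [0, 0, 0.2, 0],
  ],
)

```text
clock: 4.78
eef_pos: [0.4841, -0.2612, 0.0341]
tool_rot: [-0.066, 0.998, 0.001, -0.002]
ft_force: [-0.2, 0.4, -0.7]
grip_width: 0.0852
grasp_force: 0.0
```

Request:
apply_moves(
  commands=[
    [0, 0, 0, 0],
    [0, 0, 0, 0],
    [0, 0, 0, 0],
    [0, 0, 0, 0],
    [0, 0, 0, 0],
  ],
  claw=1,
)

```text
clock: 5.2
eef_pos: [0.4867, -0.2629, 0.0383]
tool_rot: [-0.066, 0.998, -0.001, 0.001]
ft_force: [-1.5, 0.4, 4.6]
grip_width: 0.0458
grasp_force: 60.5
```

Request:
apply_moves(
  commands=[
    [0, 0, 0, 0],
    [0, 0, 0, 0],
    [0, 0, 0, 0],
    [0, 0, 0, 0],
    [0, 0, 0, 0],
  ],
)

```text
clock: 5.62
eef_pos: [0.4868, -0.2629, 0.0383]
tool_rot: [-0.066, 0.998, -0.001, 0.001]
ft_force: [-2.2, 0.4, 6.5]
grip_width: 0.0462
grasp_force: 60.7
```

Request:
apply_moves(
  commands=[
    [0, 0, -0.4, 0],
    [0, 0, -0.9, 0],
    [0, 0, -0.9, 0],
    [0, 0, -0.9, 0],
    [0, 0, -0.9, 0],
  ],
)

```text
clock: 6.03
eef_pos: [0.4855, -0.262, 0.1175]
tool_rot: [-0.066, 0.998, 0.0, -0.0]
ft_force: [0.8, -0.0, -2.7]
grip_width: 0.0457
grasp_force: 61.6
```

Request:
apply_moves(
  commands=[
    [0, 0, -0.5, 0.036],
    [0, 0, 0, 0.036],
    [0, 0, 0, 0.036],
    [0, 0, 0, 0.036],
    [0, 0, 0, 0.036],
  ],
)

```text
clock: 6.45
eef_pos: [0.4857, -0.2621, 0.1269]
tool_rot: [0.029, 1.0, 0.0, -0.0]
ft_force: [-0.4, 0.5, -2.6]
grip_width: 0.0458
grasp_force: 61.6
```

Request:
apply_moves(
  commands=[
    [0, 0.9, 0, 0],
    [0, 0.9, 0, 0],
    [0, 0.9, 0, 0],
    [0, 0.9, 0, 0],
    [0, 0.9, 0, 0],
  ],
)

```text
clock: 6.87
eef_pos: [0.4905, -0.1715, 0.1267]
tool_rot: [0.028, 1.0, 0.0, -0.0]
ft_force: [0.5, -0.4, -2.1]
grip_width: 0.0458
grasp_force: 61.6
```

Request:
apply_moves(
  commands=[
    [0, 0.9, 0, 0],
    [0, 0.9, 0, 0],
    [0, 0.9, 0, 0],
    [0, 0.9, 0, 0],
    [0, 0.9, 0, 0],
  ],
)

```text
clock: 7.28
eef_pos: [0.4956, -0.0816, 0.1268]
tool_rot: [0.028, 1.0, 0.0, -0.0]
ft_force: [-0.0, 0.3, -1.4]
grip_width: 0.0458
grasp_force: 61.6
```

Request:
apply_moves(
  commands=[
    [0, 0.9, 0, 0],
    [0, 0.9, 0, 0],
    [0, 0.9, 0, 0],
    [0, 0.9, 0, 0],
    [0, 0.9, 0, 0],
  ],
)

```text
clock: 7.7
eef_pos: [0.5006, 0.0083, 0.1269]
tool_rot: [0.028, 1.0, 0.0, -0.0]
ft_force: [0.7, -0.4, -2.2]
grip_width: 0.0459
grasp_force: 61.6
```

Request:
apply_moves(
  commands=[
    [0, 0.9, 0, 0],
    [0, 0.9, 0, 0],
    [0, 0.9, 0, 0],
    [0, 0.9, 0, 0],
    [0, 0.9, 0, 0],
  ],
)

```text
clock: 8.12
eef_pos: [0.5055, 0.0981, 0.1268]
tool_rot: [0.028, 1.0, 0.0, -0.0]
ft_force: [0.2, -0.5, -1.9]
grip_width: 0.0458
grasp_force: 61.6
```

Request:
apply_moves(
  commands=[
    [0, 0.9, 0, 0],
    [0, 0.9, 0, 0],
    [0, 0.9, 0, 0],
    [0, 0.9, 0, 0],
    [0, 0.8, 0, 0],
  ],
)

```text
clock: 8.53
eef_pos: [0.5104, 0.1862, 0.1268]
tool_rot: [0.028, 1.0, 0.0, -0.0]
ft_force: [0.6, 0.5, -1.9]
grip_width: 0.0461
grasp_force: 61.6
```

Request:
apply_moves(
  commands=[
    [0, 0, 0, 0],
    [0, 0, 0, 0],
    [0, 0, 0, 0],
    [0, 0, 0, 0],
    [0, 0, 0, 0],
  ],
)

```text
clock: 8.95
eef_pos: [0.5106, 0.1842, 0.1265]
tool_rot: [0.028, 1.0, -0.0, -0.0]
ft_force: [-0.8, 0.2, -1.5]
grip_width: 0.0462
grasp_force: 61.7
```

```bash
python3 - <<'E'
from h import *
import pickle
cs={n:bot.camera(n) for n in("wrist","top","scene")};pickle.dump(cs,open("c2.pkl","wb")); o=bot.get_obs();print(o["eef_pos"].round(4),o["tool_rot"].round(4),o["joint_pos"].round(3),o["ft_force"])
cv2.imwrite("pics/w2.png",cs["wrist"]["image"])
f=lambda im,x0,y0,x1,y1,w,h:cv2.resize(im[y0:y1,x0:x1],(w,h),interpolation=cv2.INTER_CUBIC)
cv2.imwrite("pics/ts2.png",np.hstack([f(cs["top"]["image"],210,160,340,300,390,420),f(cs["scene"]["image"],220,170,360,310,400,420)]))
E
```

```text
[0.5107 0.1844 0.1266] [ 0.0283  0.9996 -0.     -0.    ] [ 0.347  0.388 -0.059  1.124 -0.     0.403] [-0.41002549 -0.00772937 -1.30962921]
```

View pics/w2.png

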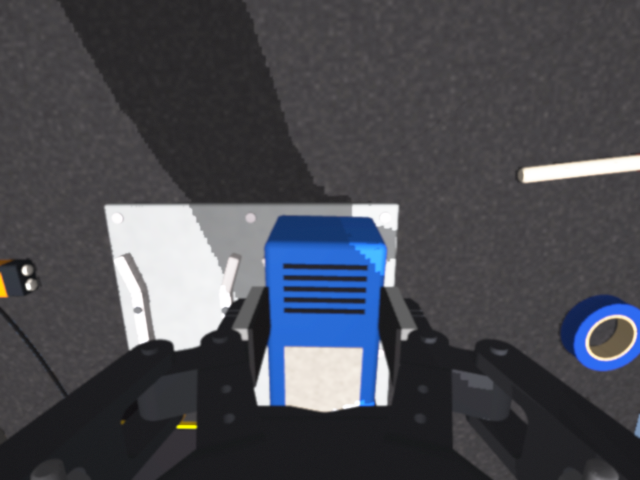

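View pics/ts2.png

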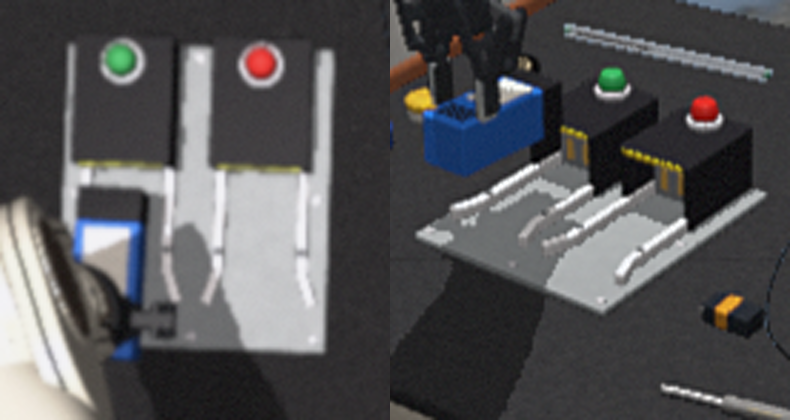

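```bash
python3 - <<'E'
from h import *
import pickle
cs=pickle.load(open("c2.pkl","rb"));T,W,S=cs["top"],cs["wrist"],cs["scene"]
u=np.array([.9985,-.0559]);n=np.array([.0559,.9985]);A=np.array([.6139,.1792]);tcp=np.array([.5107,.1844])
def dk(p): d=p[:2]-A; return np.round([d@u*1e3,d@n*1e3],1)
for nm,c,q,z in [("noseL",T,(236.7,222.3),.134),("noseR",T,(258.3,222.8),.134),
 ("wNL",W,(398.5,204.5),.008),("wNR",W,(105,205.5),.008),("wTailL",W,(384.5,243),.134),("wTailR",W,(267,243),.134)]:
    p=onplane(c,*q,z);print(nm,p.round(4),"lane",dk(p))
print("tcp",dk(tcp))
p,e=tri(T,(236.7,222.3),S,(220+542*.35-137,170+90/3)) if 0 else (0,0)
# side edge of plate in the wrist image
hsv=cv2.cvtColor(W["image"],cv2.COLOR_BGR2HSV);m=cv2.inRange(hsv,(0,0,95),(180,40,255))
N=np.array([onplane(W,c,180+np.flatnonzero(m[180:240,c])[0]-.5,.008)[:2] for c in list(range(112,195))+list(range(355,392))])
v=cv2.fitLine(N.astype(np.float32),cv2.DIST_HUBER,0,.01,.01).ravel();print("near",v.round(4),np.degrees(np.arctan2(v[1],v[0])))
R=np.array([onplane(W,100+np.flatnonzero(m[r,95:200])[0]-5.5,r,.008)[:2] for r in range(215,330)])
v=cv2.fitLine(R.astype(np.float32),cv2.DIST_HUBER,0,.01,.01).ravel();print("right",v.round(4),np.degrees(np.arctan2(v[1],v[0])),dk(v[2:]))
# left-lane right rail in top image, hood/lamp
for r in (T,(266,240),.02),(T,(265.5,232),.02): print("railA_R",dk(onplane(*((r[0],)+r[1]+(r[2],)))))
for q in [(235.5,214),(268.5,214.5)]: print("hoodfront",dk(onplane(T,*q,.071)))
E
```

```text
noseL [0.6096 0.1978 0.134 ] lane [-5.3 18.4]
noseR [0.6071 0.1489 0.134 ] lane [ -5.1 -30.6]
wNL [0.4944 0.2399 0.008 ] lane [-122.7   54. ]
wNR [0.4827 0.0217 0.008 ] lane [-122.2 -164.6]
wTailL [0.4844 0.2097 0.134 ] lane [-131.    23.2]
wTailR [0.4818 0.1627 0.134 ] lane [-131.   -23.8]
tcp [-103.3   -0.6]
near [0.057  0.9984 0.4846 0.0924] 86.731995
right [ 0.9984 -0.056   0.5364  0.0168] -3.2083337 [ -68.3 -166.5]
railA_R [-37.2 -36.3]
railA_R [-17.6 -34.4]
hoodfront [19.6 32.6]
hoodfront [ 20.6 -45.9]
```

The wrist view gives the pack lateral offset as about 0 mm from the lane and the yaw as −3.2°, and the nose sits about 24 mm short of the hood. Lowering now.

Request:
apply_moves(
  commands=[
    [0, 0, 0.7, 0],
    [0, 0, 0.8, 0],
    [0, 0, 0.8, 0],
    [0, 0, 0.8, 0],
    [0, 0, 0.5, 0],
  ],
)

```text
clock: 9.52
eef_pos: [0.5098, 0.1844, 0.0529]
tool_rot: [0.028, 1.0, -0.0, -0.001]
ft_force: [0.2, -0.5, -1.6]
grip_width: 0.0457
grasp_force: 61.6
```

Request:
apply_moves(
  commands=[
    [0, 0, 0.1, 0],
    [0, 0, 0.1, 0],
    [0, 0, 0, 0],
    [0, 0, 0, 0],
    [0, 0, 0, 0],
  ],
)

```text
clock: 9.93
eef_pos: [0.5116, 0.1853, 0.0515]
tool_rot: [0.028, 1.0, 0.0, 0.001]
ft_force: [0.5, 0.2, -1.2]
grip_width: 0.0454
grasp_force: 61.8
```

Request:
apply_moves(
  commands=[
    [0, 0, 0.05, 0],
    [0, 0, 0.05, 0],
    [0, 0, 0, 0],
    [0, 0, 0, 0],
    [0, 0, 0, 0],
  ],
)

```text
clock: 10.35
eef_pos: [0.5108, 0.1851, 0.0486]
tool_rot: [0.028, 1.0, 0.0, 0.0]
ft_force: [-0.3, 0.4, -1.4]
grip_width: 0.0459
grasp_force: 62.1
```

Still about 2 mm clear of the floor, so I'll continue down gently.

Request:
apply_moves(
  commands=[
    [0, 0, 0.05, 0],
    [0, 0, 0, 0],
    [0, 0, 0, 0],
    [0, 0, 0, 0],
    [0, 0, 0, 0],
  ],
)

```text
clock: 10.77
eef_pos: [0.5107, 0.1851, 0.0475]
tool_rot: [0.028, 1.0, 0.0, 0.0]
ft_force: [0.4, -0.3, -1.8]
grip_width: 0.0455
grasp_force: 62.3
```

Request:
apply_moves(
  commands=[
    [0, 0, 0.05, 0],
    [0, 0, 0, 0],
    [0, 0, 0, 0],
    [0, 0, 0, 0],
    [0, 0, 0, 0],
  ],
)

```text
clock: 11.18
eef_pos: [0.5108, 0.185, 0.0465]
tool_rot: [0.028, 1.0, 0.0, 0.0]
ft_force: [1.2, 0.0, -1.4]
grip_width: 0.0458
grasp_force: 62.6
```

Request:
apply_moves(
  commands=[
    [-0.2, 0, 0, 0],
    [-0.4, 0, 0, 0],
    [-0.5, 0, 0, 0],
    [-0.4, 0, 0, 0],
    [-0.2, 0, 0, 0],
  ],
)

```text
clock: 11.6
eef_pos: [0.5465, 0.1831, 0.0466]
tool_rot: [0.028, 1.0, 0.0, 0.001]
ft_force: [0.6, -0.1, -1.1]
grip_width: 0.0458
grasp_force: 62.6
```

Request:
apply_moves(
  commands=[
    [0, 0, 0, 0],
    [0, 0, 0, 0],
    [0, 0, 0, 0],
    [0, 0, 0, 0],
    [0, 0, 0, 0],
  ],
)

```text
clock: 12.02
eef_pos: [0.5443, 0.1831, 0.0465]
tool_rot: [0.028, 1.0, -0.0, -0.0]
ft_force: [0.1, -0.3, -0.6]
grip_width: 0.046
grasp_force: 62.6
```

Request:
apply_moves(
  commands=[
    [-0.05, 0, 0, 0],
    [-0.05, 0, 0, 0],
    [-0.05, 0, 0, 0],
    [-0.05, 0, 0, 0],
    [0, 0, 0, 0],
  ],
)

```text
clock: 12.43
eef_pos: [0.5489, 0.183, 0.0465]
tool_rot: [0.028, 1.0, 0.0, 0.0]
ft_force: [-0.1, 0.7, -1.3]
grip_width: 0.0461
grasp_force: 62.7
```

Request:
apply_moves(
  commands=[
    [-0.05, 0, 0, 0],
    [-0.05, 0, 0, 0],
    [-0.05, 0, 0, 0],
    [-0.05, 0, 0, 0],
    [0, 0, 0, 0],
  ],
)

```text
clock: 12.85
eef_pos: [0.553, 0.1827, 0.0465]
tool_rot: [0.028, 1.0, 0.0, 0.0]
ft_force: [0.2, 0.4, -1.0]
grip_width: 0.0462
grasp_force: 62.6
```

Request:
apply_moves(
  commands=[
    [-0.05, 0, 0, 0],
    [-0.05, 0, 0, 0],
    [-0.05, 0, 0, 0],
    [-0.05, 0, 0, 0],
    [0, 0, 0, 0],
  ],
)

```text
clock: 13.27
eef_pos: [0.557, 0.1825, 0.0465]
tool_rot: [0.028, 1.0, 0.0, 0.0]
ft_force: [-0.1, 0.0, -1.1]
grip_width: 0.0458
grasp_force: 62.6
```

Request:
apply_moves(
  commands=[
    [-0.05, 0, 0, 0],
    [-0.05, 0, 0, 0],
    [-0.05, 0, 0, 0],
    [-0.05, 0, 0, 0],
    [0, 0, 0, 0],
  ],
)

```text
clock: 13.68
eef_pos: [0.5599, 0.1823, 0.0464]
tool_rot: [0.028, 1.0, 0.0, -0.001]
ft_force: [-2.8, -0.1, 0.8]
grip_width: 0.0456
grasp_force: 62.8
```

Request:
apply_moves(
  commands=[
    [-0.05, 0, 0, 0],
    [-0.05, 0, 0, 0],
    [0, 0, 0, 0],
    [0, 0, 0, 0],
    [0, 0, 0, 0],
  ],
)

```text
clock: 14.1
eef_pos: [0.5602, 0.1822, 0.0464]
tool_rot: [0.027, 1.0, -0.0, -0.002]
ft_force: [-7.1, -0.0, 4.9]
grip_width: 0.0456
grasp_force: 63.9
```

Request:
apply_moves(
  commands=[
    [-0.05, 0, 0, 0],
    [-0.05, 0, 0, 0],
    [0, 0, 0, 0],
    [0, 0, 0, 0],
    [0, 0, 0, 0],
  ],
)

```text
clock: 14.52
eef_pos: [0.5617, 0.182, 0.0463]
tool_rot: [0.027, 1.0, -0.0, -0.003]
ft_force: [-8.4, 0.1, 4.8]
grip_width: 0.046
grasp_force: 64.1
```

Request:
apply_moves(
  commands=[
    [-0.05, 0, 0, 0],
    [-0.05, 0, 0, 0],
    [-0.05, 0, 0, 0],
    [0, 0, 0, 0],
    [0, 0, 0, 0],
  ],
)

```text
clock: 14.93
eef_pos: [0.5647, 0.1818, 0.0464]
tool_rot: [0.027, 1.0, -0.0, -0.003]
ft_force: [-8.3, 1.2, 5.7]
grip_width: 0.0454
grasp_force: 64.2
```

```bash
python3 - <<'E'
from h import *
import pickle
cs={n:bot.camera(n) for n in("top","scene","wrist")};pickle.dump(cs,open("c3.pkl","wb")); o=bot.get_obs();print(o["eef_pos"].round(4),o["ft_force"].round(1),o["tool_rot"].round(4))
f=lambda im,x0,y0,x1,y1,w,h:cv2.resize(im[y0:y1,x0:x1],(w,h),interpolation=cv2.INTER_CUBIC)
cv2.imwrite("pics/ts3.png",np.hstack([f(cs["wrist"]["image"],80,150,460,450,400,316),f(cs["scene"]["image"],240,170,350,257,400,316)]))
E
```

```text
[0.5647 0.1818 0.0464] [-8.3 -0.4  5.5] [ 2.740e-02  9.996e-01 -2.000e-04 -2.800e-03]
```

View pics/ts3.png

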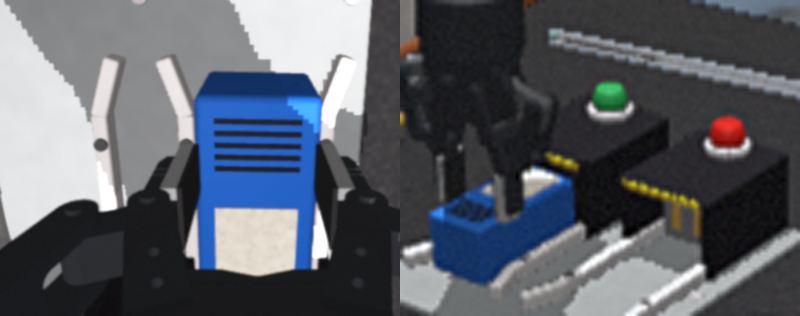

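The crops show the pack straight between the rails with its nose under the green lane's hood. The force has levelled off at about 8 N, so the block is yielding. The contact point was at TCP x ≈ 0.560, so about 5.5 mm remains.

Request:
apply_moves(
  commands=[
    [-0.06, 0, 0, 0],
    [-0.06, 0, 0, 0],
    [-0.06, 0, 0, 0],
    [-0.05, 0, 0, 0],
    [-0.05, 0, 0, 0],
  ],
)

```text
clock: 15.5
eef_pos: [0.57, 0.1815, 0.0464]
tool_rot: [0.027, 1.0, -0.0, -0.003]
ft_force: [-8.3, 0.6, 6.5]
grip_width: 0.0457
grasp_force: 64.3
```

Request:
apply_moves(
  commands=[
    [0, 0, 0, 0],
    [0, 0, 0, 0],
    [0, 0, 0, 0],
    [0, 0, 0, 0],
    [0, 0, 0, 0],
  ],
)

```text
clock: 15.92
eef_pos: [0.5702, 0.1815, 0.0463]
tool_rot: [0.027, 1.0, -0.0, -0.003]
ft_force: [-8.5, 0.2, 4.7]
grip_width: 0.0458
grasp_force: 64.1
```

Request:
apply_moves(
  commands=[
    [0, 0, 0, 0],
    [0, 0, 0, 0],
    [0, 0, 0, 0],
    [0, 0, 0, 0],
    [0, 0, 0, 0],
  ],
  claw=0.1,
)

```text
clock: 16.33
eef_pos: [0.5739, 0.1816, 0.0467]
tool_rot: [0.028, 1.0, 0.0, 0.001]
ft_force: [0.1, 0.0, -0.4]
grip_width: 0.0765
grasp_force: 0.0
```

Request:
apply_moves(
  commands=[
    [0, 0, 0, 0],
    [0, 0, 0, 0],
    [0, 0, 0, 0],
    [0, 0, 0, 0],
    [0, 0, 0, 0],
  ],
)

```text
clock: 16.75
eef_pos: [0.5732, 0.1816, 0.0465]
tool_rot: [0.028, 1.0, -0.0, 0.0]
ft_force: [-0.4, 0.1, -0.8]
grip_width: 0.0767
grasp_force: 0.0
```

Request:
apply_moves(
  commands=[
    [0, 0, -0.3, 0],
    [0, 0, -0.6, 0],
    [0, 0, -0.9, 0],
    [0, 0, -0.9, 0],
    [0, 0, -0.9, 0],
  ],
)

```text
clock: 17.17
eef_pos: [0.5731, 0.1816, 0.1196]
tool_rot: [0.028, 1.0, -0.0, -0.0]
ft_force: [0.5, -0.5, 1.0]
grip_width: 0.0766
grasp_force: 0.0
```

Request:
apply_moves(
  commands=[
    [0.5, 0, -0.9, 0],
    [0.9, 0, -0.3, 0],
    [0.9, 0, 0, 0],
    [0.5, 0, 0, 0],
    [0, 0, 0, 0],
  ],
)

```text
clock: 17.58
eef_pos: [0.5155, 0.1847, 0.1434]
tool_rot: [0.027, 1.0, 0.0, -0.0]
ft_force: [-0.5, 0.4, -0.3]
grip_width: 0.0768
grasp_force: 0.0
```

```bash
python3 - <<'E'
from h import *
import pickle
for _ in range(8): bot.camera("wrist")
cs={n:bot.camera(n) for n in("top","scene","wrist")};pickle.dump(cs,open("c4.pkl","wb")); o=bot.get_obs();print(o["clock"],o["eef_pos"].round(4),o["ft_force"].round(1))
c3=pickle.load(open("c3.pkl","rb"))
u=np.array([.9985,-.0559]);n=np.array([.0559,.9985]);A=np.array([.6139,.1792])
def dk(p): d=p[:2]-A; return np.round([d@u*1e3,d@n*1e3],1)
for nm,c in(("before",c3["scene"]),("after",cs["scene"])):
    m=cv2.inRange(cv2.cvtColor(c["image"],cv2.COLOR_BGR2HSV),(95,110,60),(125,255,255)); m[:,:240]=0;m[:,350:]=0;m[:200]=0;m[280:]=0
    k=max(cv2.findContours(m,0,1)[0],key=cv2.contourArea).reshape(-1,2)
    print(nm,"left",k[k[:,0].argmin()],"bottom",k[k[:,1].argmax()],"right",k[k[:,0].argmax()])
f=lambda im,x0,y0,x1,y1,w,h:cv2.resize(im[y0:y1,x0:x1],(w,h),interpolation=cv2.INTER_CUBIC)
cv2.imwrite("pics/w4.png",np.hstack([cs["wrist"]["image"][150:480,100:480],f(cs["scene"]["image"],240,170,350,270,363,330)]))
E
```

```text
18.1333 [0.5175 0.1846 0.1422] [-0.3  0.9  0.1]
before left [248 228] bottom [259 247] right [287 231]
after left [249 229] bottom [263 247] right [288 230]
```

View pics/w4.png

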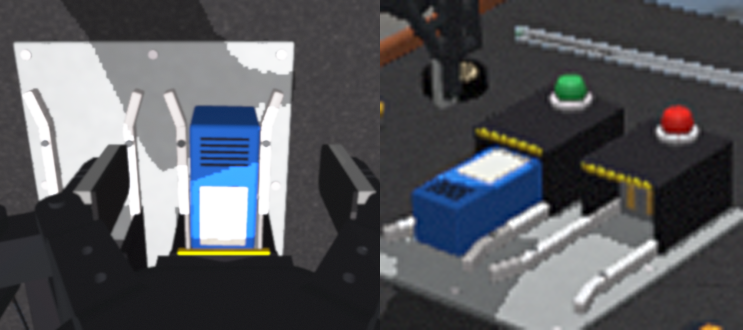

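```bash
python3 - <<'E'
from h import *
import pickle
u=np.array([.9985,-.0559]);n=np.array([.0559,.9985]);A=np.array([.6139,.1792])
for f in("c3","c4"):
    c=pickle.load(open(f+".pkl","rb"))["wrist"];im=c["image"]
    m=cv2.inRange(cv2.cvtColor(im,cv2.COLOR_BGR2HSV),(95,110,40),(125,255,255));m[:,:250]=0;m[:,420:]=0
    m=cv2.morphologyEx(m,cv2.MORPH_OPEN,np.ones((5,5)))
    cols=np.flatnonzero(m.sum(0)>255*15);lo,hi=cols[0]+12,cols[-1]-12
    rows=[np.flatnonzero(m[:,x])[0] for x in range(lo,hi)]
    def dk(p): d=p[:2]-A; return np.round([d@u*1e3,d@n*1e3],1)
    mid=(lo+hi)/2;r=np.median(rows)-.5
    print(f,"blue top row",r,"mid",mid,"@floor",dk(onplane(c,mid,r,.008)), [int(np.median(rows[i::len(rows)-1])) for i in (0,)])
    g=im[:,int(mid)-15:int(mid)+15].astype(float).mean(1).sum(1); s=int(r)
    d=np.abs(np.diff(g[s+4:s+45]));e=s+4+d.argmax()+.5; print(" top edge row",e,"@.054",dk(onplane(c,mid,e,.054)))
    # dock near edge & sides at the same view
    pl=cv2.inRange(cv2.cvtColor(im,cv2.COLOR_BGR2HSV),(0,0,95),(180,40,255))
    for x in (130,180,370): 
        q=np.flatnonzero(pl[100:300,x]); print("  near edge",dk(onplane(c,x,100+q[0]-.5,.008)))
E
```

```text
c3 blue top row 218.5 mid 324.5 @floor [-76.6  -0.2] [222]
 top edge row 261.5 @.054 [-69.   -0.2]
  near edge [-122.8  -95.9]
  near edge [-123.1  -71.1]
  near edge [-123.6   21.9]
c4 blue top row 255.5 mid 324.5 @floor [-70.7   0.1] [256]
 top edge row 293.5 @.054 [-58.1   0.1]
  near edge [-123.9 -151.6]
  near edge [-123.8 -112.2]
  near edge [-123.8   35.3]
```

The pack lies straight (0.1 mm off the lane centre), and its tail moved about 6.5 mm after the look at the 4.5 mm point. That puts the block about 11 mm back, well short of the 22 mm stop. Handing in.

```bash
python3 -c "
from workcell import bot
print(bot.job_done())"
```

```text
the job is handed in; nothing more can be done
None
```

The blue pack lies flat in the green-lamp lane (left, lane_a), brass contacts first, with its contact block pushed back an estimated 11 mm (about ±1.5 mm) of its 22 mm travel; the red lane and the loose items were left untouched, and the job is handed in (no verdict was returned).

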